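Empty the nut shaker into the bowl

TASK

Only whole hazelnuts, too big for the holes of the cap, are left in the glass shaker on the tilting stand. Unscrew the cap and lay it flat on the worktop clear of the stand, without dropping it; then tip the shaker right over (the crank turns it) so that all five nuts end up in the bowl, which first has to come close up to the stand, under where the mouth comes down. Finish with the shaker swung back upright, the bowl standing on the worktop and the kitchen things round about left where they were.

Things in the scene. Friction and masses are not known exactly. Their poses are not given: they have to be found in the camera images.
- stand: Tilting stand, fixed: oak foot 124 (its x) by 101 (its y) by 16 mm, from y = -14 to +87 mm; two flat steel cheeks, 22 wide, 5 thick, at x = -39 and +39 mm, tops at z = 131 mm, hold the shaker between them on a level pivot along the stand's x. Origin: on the worktop under the pivot. -x is the crank's side (towards the robot at yaw 0), -y the side to which it pours.
- pivot (a point): Middle of the pivot axis, 120 mm above the worktop, on the upright shaker's axis.
- shaker (a joint): Tilt of the shaker about the pivot, rad: 0 = upright (start, a stop), growing as the mouth swings to the stand's -y side, 2.3 = right over, mouth facing down 42 degrees past level (a stop). Nuts begin to roll out at 1.6 to 1.9; stuck ones come if it is rocked. The pivot is stiff (0.16 N m, some 2 to 4 N at the knob) and stays where it is left.
- mouth (a point): Middle of the shaker's rim, 63 mm from the pivot, 183 mm up when upright; moves with the shaker. The shaker is a straight glass tumbler 49 mm outside, 43 mm inside, 88 mm tall, its bottom 25 mm below the pivot, with a screw thread round its rim; it tilts but cannot turn about its own axis.
- crank_knob (a point): Middle of the crank's wooden knob, a round peg 13.6 mm thick, 37 mm long, parallel to the pivot, free from 53 to 90 mm to the stand's -x side (this point: 72). Rigid with the shaker, it circles the pivot at 75 mm radius: shaker upright, it leans 60 degrees from vertical to +y (65 mm to +y, 37.5 above the pivot); at 2.3, 72 degrees to -y. Pinch it from above; it may turn between the fingers.
- cap: Aluminium screw cap, 65 mm across, 21 mm tall, 55 g, ribbed rim, 19 holes of 6.6 mm in its flat top. Origin: centre of its open underside, z to the top; 165 mm above the worktop on the shaker. Yaw relative to the stand: 0 = screwed home, 0 to 0.2 rad at the start. It may lie either way up on the worktop.
- cap_top (a point): Centre of the cap's top, 21 mm above its origin. Quick right-hand thread: turned anticlockwise seen from above (yaw growing) the cap comes free to lift straight up from 0.9 to 1.45 rad yaw relative to the stand (best 1.2; a stop near 1.52); below about 0.7 three lugs hold it down. It turns easily; the shaker does not turn with it.
- bowl: White ceramic bowl, loose, 130 mm across the rim, 45 mm tall, 4 mm wall, foot 58 mm across, inside floor 5 mm up, 0.2 to 0.4 kg. Origin: centre of its underside. It can be pushed from outside, or dragged by fingers lowered into it.
- bowl_spot (a point): Point on the worktop 81 mm from the stand's origin on its -y side, where the bowl's centre belongs (its rim then touches or nearly touches the oak foot). The nuts fall 35 to 110 mm from the stand's origin on that side.
- nut0: Whole hazelnut, 15 mm thick and 16 mm long, 12 g, at the start in the shaker. Origin: its centre.
- nut1: Whole hazelnut, 15 mm thick and 16 mm long, 12 g, at the start in the shaker. Origin: its centre.
- nut2: Whole hazelnut, 15 mm thick and 16 mm long, 12 g, at the start in the shaker. Origin: its centre.
- nut3: Whole hazelnut, 15 mm thick and 16 mm long, 12 g, at the start in the shaker. Origin: its centre.
- nut4: Whole hazelnut, 15 mm thick and 16 mm long, 12 g, at the start in the shaker. Origin: its centre.
- tin: Food tin, bystander, 75 mm across and 58 mm tall, loose. Origin: centre of its underside.
- garlic: Garlic bulb, bystander, about 60 mm across, 58 mm tall, loose. Origin: centre of its underside.
- onion: Onion, bystander, about 78 mm across, 85 mm tall, loose. Origin: centre of its underside.
- peeler: Peeler lying flat, bystander, 170 by 25 mm, 18 mm tall, loose, its length along its x axis. Origin: centre of its underside.
- mug: Mug, bystander, 82 mm across, 114 mm with its handle, 97 mm tall, loose. Origin: centre of its underside.
There are look-alikes about, which are no part of the job. Of the things shaped like the cap, the aluminium one is meant. Several things look just like the bowl: the one meant starts nearest to the robot's base.

How it is judged:
By the outcome, as a careful person would: the job done as asked, in the order asked, and still so for the second after the job is handed in, with the robot touching nothing.
It also fails if it takes over 72 s, if anything falls off the work surface, if the arm or the gripper's body presses on something with over 40 N, if the wrist force passes 120 N, or if a joint passes its speed limit or range.

ROBOT

A 7-joint arm with a two-finger parallel gripper is mounted at the origin on a cart in front of the work surface, level with it; the furniture and walls round the work are solid. World frame = base frame: x ahead of the robot, y to its left, z up, the work surface at z = 0. Lengths are in m, angles in rad, forces in N, time in s.
With the tool pointing down it reaches from about 0.425 to 0.875 m from the base axis. Payload 4.7 kg.
Tool frame: the origin (TCP) lies on the centre line of the jaws, within the pads' length; the fingertips stand ahead of it and the grasp point (between the pads) lies 2 mm behind it (nose_length is the z of the fingertips in the tool frame, in m); z points along the fingers, y is the line along which they close (so a half turn about z gives the same grasp; the last joint's range is limited). The gripper opens to 87 mm and grips with 3 to 60 N. Pads are 19 mm wide; open, the fingers measure 117 mm over their backs; the gripper's body (75 mm by 190 mm) begins 51 mm behind the grasp point.
Start: joints at [-1.116, 0.321, -0.07, 1.45, 0.023, 1.371, -0.057], TCP at [0.277, 0.588, 0.24] pointing down, gripper open.
Joint ranges: [-2.86, 2.86], [-0.3, 2.09], [-1.38, 1.24], [0.06, 2.45], [-1.56, 4.7], [0.09, 2.05], [-2.69, 2.69]. Speed limits (rad/s): [2.57, 2.57, 3.14, 3.14, 3.14, 3.14, 3.14].

INTERFACE

Orientations are given as a rotation vector (axis times angle).
In Python, from bench import * gives the robot as it stands.
- The arm moves only by the tool send_rows, never from a script. Its arguments are lists of equal length, an entry for each row: "xyz": the shift along the tool's x, y, z in mm, a list of three; "dr": the turn, a rotation vector about the tool's x, y, z in rad, a list of three. A call has exactly 10 rows; each row is the pose to reach, as a shift and turn from the pose commanded when the call began, along the tool's axes at that moment; what a row does not reach only later rows make up. A row lasts 1/12 s, in which the tool goes at most 41.7 mm and 7.16 degrees, less where a joint would pass 70% of its speed; a pose out of reach is approached as far as the arm can. A call with a gripper value outside its range is refused whole. "jaw" is the finger opening in mm, from 0 to 87, set as the call begins (left out, the last holds). The fingers move at their own pace and stop on an object; "grip_force" is the grip in N (left out, the last holds). Time passes only in rows, so rows that repeat a pose let the fingers close, or fill a call up. It gives the time, the measured TCP pose, the force, the opening and the grip force at its end, in the units of the state.
- get_state(): the state, without advancing time (a new reading comes with each control period).
- get_image(name): name is "side" or "top"; returns the picture (420x560x3 uint8, red, green, blue); there is no depth.
- calibration(name): a dict with "vfov" (degrees; the focal length in pixels is half the picture's height over the tangent of half this angle, whatever the lens; pixels are square), "cx", "cy" (the principal point, pixels), "rvec" (rotation vector, rad) and "tvec" (3), from world to camera coordinates, as OpenCV has them. Camera axes: x right, y down, z forward; pixel columns grow to the right and rows downward; lengths in m; the calibration is good to about 2 mm. A picture is of the moment at which its call begins. calibration takes no time and is no camera call.
- close_job(): hands the job in; it is judged then, once.
The state is a dict: "time": time; "joint_positions": joint angles; "qd": joint speeds; "joint_torque": joint torques, N m; "position": TCP position; "tool_rot": TCP orientation; "ft_force": force on the tool from outside, world axes, zero at the start; "torque": the same for the moment, N m; "grip_width": opening from 0.0 (shut) to 1.0 (fully open); "grip_force": force on a finger pad.
Only numpy, scipy, OpenCV 4.12 (cv2) and the standard library are available. Lean on these libraries where they do the work, as an engineer would, in place of code of your own. Each camera call takes 0.05 s, during which the arm holds its last target. There are 200 camera calls.

## Working session

There is one attempt and no reset: what is moved stays moved. The work goes in short steps, Python scripts to look and compute and a tool call to move; the robot and the scene stay as the last step left them, time stands still between calls to the robot, and variables do not carry over. Pictures are saved under pics/ and viewed, at most 10 in all, crops included, and the job is handed in when it is done.

Besides the shell and the picture viewer there is one more tool, called after "Call:" by a JSON object that holds its "fn" and its "kwargs", one argument or row to a line. send_rows: Moves the arm, as the interface text tells. Its arguments: {"type":"object","properties":{"xyz":{"type":"array"},"dr":{"type":"array"},"jaw":{"type":"number"},"grip_force":{"type":"number"}},"required":["xyz","dr"]}

```bash
ls; mkdir -p pics; python3 - <<'E'
from bench import *
import cv2
for n in("top","side"):
    cv2.imwrite(f"pics/{n}0.png",get_image(n)[:,:,::-1]); print(calibration(n))
s=get_state();print({k:s[k] for k in("time","position","tool_rot","grip_width")})
try: print(nose_length)
except Exception as e: print(e)
E
```

```text
pics
{'vfov': 51.57723709472789, 'cx': 279.50148506058844, 'cy': 204.88867081802817, 'rvec': array([ 2.11957573, -2.12946326,  0.22089886]), 'tvec': array([-0.06974097,  0.51714093,  1.34185019])}
{'vfov': 43.24936710486266, 'cx': 284.96665997167713, 'cy': 210.64337353725514, 'rvec': array([ 0.93816606, -2.21909514,  1.35422355]), 'tvec': array([0.30639792, 0.30104517, 1.50372334])}
{'time': 0.1, 'position': array([0.27715093, 0.58743165, 0.23854356]), 'tool_rot': array([-6.86704441e-01, -3.06528794e+00,  2.73637829e-03]), 'grip_width': 0.9917551561352745}
0.017
```

View pics/top0.png

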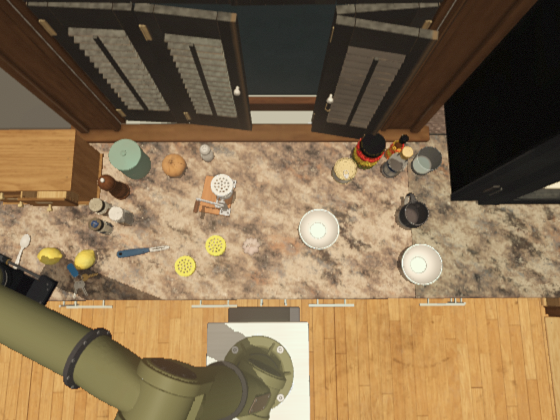

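View pics/side0.png

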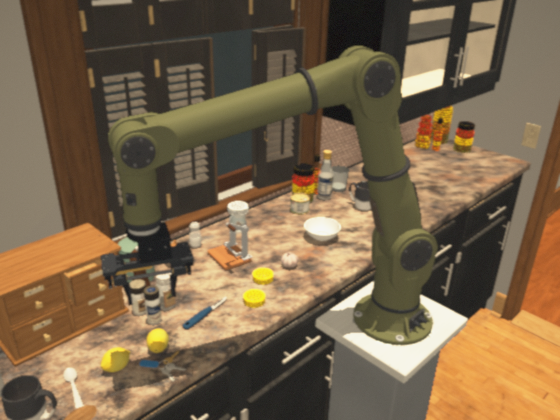

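The top view shows the aluminium cap on the stand at about (222,186), yellow decoy caps at (216,245) and (185,266), the near bowl at (319,229), the far bowl at (421,264), garlic at (250,245), the peeler at (143,251), and the onion and tin at (174,165)/(345,170). I'll zoom in.

```bash
cat > h.py <<'E'
import numpy as np, cv2
from bench import *
from scipy.spatial.transform import Rotation as R
def cam(n):
    c=calibration(n); f=210/np.tan(np.radians(c['vfov']/2))
    K=np.array([[f,0,c['cx']],[0,f,c['cy']],[0,0,1]]); return K,cv2.Rodrigues(c['rvec'])[0],c['tvec']
def plane(n,uv,z):
    K,Rm,t=cam(n); o=-Rm.T@t; d=Rm.T@np.linalg.inv(K)@np.array([uv[0],uv[1],1.]); return o+d*(z-o[2])/d[2]
def proj(n,P):
    K,Rm,t=cam(n); p=K@(Rm@np.array(P)+t); return p[:2]/p[2]
def tool(P):  # world target -> mm shift in tool axes
    s=get_state(); return np.round(1000*R.from_rotvec(s['tool_rot']).inv().apply(np.array(P)-s['position']),1)
E
python3 - <<'E'
from h import *
a=cv2.imread('pics/top0.png');b=cv2.imread('pics/side0.png')
c=np.hstack([cv2.resize(a[160:225,185:245],(400,433),interpolation=2),cv2.resize(b[195:275,200:260],(325,433),interpolation=2)])
cv2.imwrite('pics/z0.png',c)
for nm,uv,z in[('cap',(222,186),.186),('bowl',(319,229),.045),('bowl2',(421,264),.045),('garlic',(250,245),.03),('y1',(216,245),.02),('y2',(185,266),.02),('peel',(143,251),.01),('on',(174,165),.04),('can',(345,170),.058),('mug',(412,213),.09),('shk',(207,151),.09),('tealtin',(129,160),.06)]: print(nm,plane('top',uv,z).round(3))
E
```

```text
cap [0.547 0.097 0.186]
bowl [ 0.439 -0.198  0.045]
bowl2 [ 0.327 -0.516  0.045]
garlic [0.391 0.023 0.03 ]
y1 [0.392 0.132 0.02 ]
y2 [0.326 0.229 0.02 ]
peel [0.375 0.368 0.01 ]
on [0.654 0.273 0.04 ]
can [ 0.63  -0.285  0.058]
mug [ 0.482 -0.484  0.09 ]
shk [0.685 0.158 0.09 ]
tealtin [0.665 0.414 0.06 ]
```

View pics/z0.png

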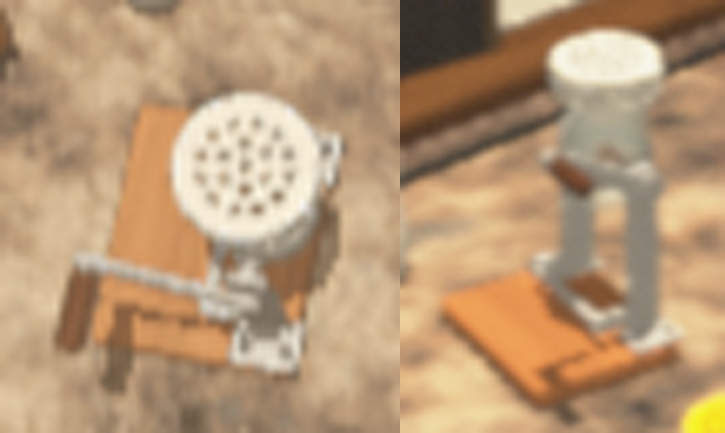

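The crop shows the foot's corners at roughly top (207.5,175.8), (199.3,211) and (229.3,215.8). The cap centre is at (222,185), the knob at (196,206), and the cap top in the side view is at (238,205.5).

```bash
python3 - <<'E'
from h import *
a=cv2.imread('pics/top0.png')
P=[plane('top',u,.016)[:2] for u in((207.5,175.8),(199.3,211),(229.3,215.8))]
print(P, np.linalg.norm(P[0]-P[1]),np.linalg.norm(P[2]-P[1]))
dx=P[0]-P[1]; dy=P[1]-P[2]
print('yaw',np.arctan2(dx[1],dx[0]),np.arctan2(-dy[0],dy[1]))
hsv=cv2.cvtColor(a,cv2.COLOR_BGR2HSV)
m=cv2.inRange(hsv,(5,130,120),(17,255,255)); m[:168]=0;m[222:]=0;m[:,:190]=0;m[:,240:]=0
ys,xs=np.nonzero(m); Q=np.array([plane('top',(x,y),.016)[:2] for x,y in zip(xs,ys)]).astype(np.float32)
r=cv2.minAreaRect(Q*1000); print('rect',r,cv2.boxPoints(r))
print('cap',plane('top',(222.2,185),.186),plane('side',(238.2,205.5),.186))
print('knobZ.1575',plane('top',(196,206),.1575))
def bowl(x0,x1,y0,y1):
    w=cv2.inRange(hsv,(0,0,150),(180,60,255)); k=np.zeros_like(w);k[y0:y1,x0:x1]=w[y0:y1,x0:x1]
    c=max(cv2.findContours(k,0,2)[0],key=cv2.contourArea); e=cv2.minEnclosingCircle(c);return e,plane('top',e[0],.045)
print(bowl(290,350,200,260),bowl(395,450,235,295))
def tow(b): pass
cr=a[170:205,205:240]; g=cv2.cvtColor(cr,6); w=(g>150).astype('u1')*255
print(cv2.minEnclosingCircle(max(cv2.findContours(w,0,2)[0],key=cv2.contourArea)))
s=get_state();print(R.from_rotvec(s['tool_rot']).as_matrix().round(3))
E
```

```text
[array([0.6231032 , 0.16617381]), array([0.50425545, 0.189821  ]), array([0.48796214, 0.09157699])] 0.12117745896886972 0.09958593245192598
yaw -0.19640541079142293 -0.16434944918525396
rect ((548.3712158203125, 139.06106567382812), (108.94721221923828, 127.68325805664062), 70.96206665039062) [[470.25256  108.391785]
 [590.9519    66.74225 ]
 [626.48987  169.73035 ]
 [505.79053  211.37988 ]]
cap [0.54972353 0.09600408 0.186     ] [0.54166423 0.10827704 0.186     ]
knobZ.1575 [0.49330156 0.17531211 0.1575    ]
(((318.6878662109375, 228.60011291503906), 20.7539005279541), array([ 0.44051165, -0.19670494,  0.045     ])) (((421.5, 264.0), 21.59292221069336), array([ 0.326851  , -0.51796809,  0.045     ]))
((17.0, 17.0), 24.041728973388672)
[[-0.904  0.427 -0.001]
 [ 0.427  0.904 -0.002]
 [-0.    -0.002 -1.   ]]
```

Call:
{"fn": "send_rows", "kwargs": {
  "xyz": [
    [-15, -11, -5],
    [-45, -32, -10],
    [-80, -58, -10],
    [-115, -83, -10],
    [-150, -108, -10],
    [-185, -133, -10],
    [-220, -158, -10],
    [-255, -184, -10],
    [-285, -205, -10],
    [-310, -223, -10]
  ],
  "dr": [
    [0, 0, 0.03],
    [0, 0, 0.1],
    [0, 0, 0.18],
    [0, 0, 0.26],
    [0, 0, 0.34],
    [0, 0, 0.42],
    [0, 0, 0.5],
    [0, 0, 0.58],
    [0, 0, 0.66],
    [0, 0, 0.72]
  ],
  "jaw": 87,
  "grip_force": 12
}}

```text
time: 0.93
position: [0.4637, 0.2505, 0.2494]
tool_rot: [1.73, 2.622, -0.001]
ft_force: [0.3, -0.2, 0.7]
grip_width: 1.0
grip_force: 0.0
```

```bash
python3 - <<'E'
from h import *
s=get_state();print(s['time'],s['joint_positions'].round(2),s['position'],R.from_rotvec(s['tool_rot']).as_matrix().round(3))
print(tool((.549,.096,.235)))
cv2.imwrite('pics/t1.png',cv2.resize(get_image('top')[160:225,185:245,::-1],None,fx=6,fy=6,interpolation=2))
E
```

```text
0.9333 [-0.77  0.05  0.23  1.75 -0.01  1.34 -0.13] [0.46365216 0.25053081 0.24940413] [[-0.393  0.919  0.   ]
 [ 0.919  0.393 -0.001]
 [-0.001 -0.    -1.   ]]
[-175.6   17.7   14.5]
```

Call:
{"fn": "send_rows", "kwargs": {
  "xyz": [
    [-20, 2, 0],
    [-50, 5, 0],
    [-85, 9, 2],
    [-115, 12, 5],
    [-145, 15, 8],
    [-163, 17, 12],
    [-172, 17.7, 14],
    [-175.6, 17.7, 14.5],
    [-175.6, 17.7, 14.5],
    [-175.6, 17.7, 14.5]
  ],
  "dr": [
    [0, 0, 0.03],
    [0, 0, 0.06],
    [0, 0, 0.1],
    [0, 0, 0.14],
    [0, 0, 0.18],
    [0, 0, 0.2],
    [0, 0, 0.2],
    [0, 0, 0.2],
    [0, 0, 0.2],
    [0, 0, 0.2]
  ]
}}

```text
time: 1.82
position: [0.5482, 0.102, 0.2349]
tool_rot: [-1.972, -2.444, -0.0]
ft_force: [-0.8, 0.5, 0.7]
grip_width: 1.003
grip_force: 0.0
```

```bash
python3 - <<'E'
from h import *
s=get_state();print(s['time'],s['joint_positions'].round(2),s['position'],R.from_rotvec(s['tool_rot']).as_matrix().round(3))
print(tool((.549,.096,.185)),tool((.549,.096,.3)))
t,d=get_image('top')[:,:,::-1],get_image('side')[:,:,::-1]
cv2.imwrite('pics/t2.png',np.hstack([cv2.resize(t[160:225,185:245],(400,433),interpolation=2),cv2.resize(d[185:265,200:274],(400,433),interpolation=2)]))
print(proj('side',s['position']),proj('side',(.549,.096,.186)))
E
```

```text
1.8167 [-0.58  0.13  0.39  1.7  -0.05  1.32  0.03] [0.5482049  0.10202164 0.2349351 ] [[-0.211  0.977 -0.001]
 [ 0.977  0.211  0.001]
 [ 0.001 -0.    -1.   ]]
[-6.1 -0.5 49.9] [ -6.   -0.5 -65.1]
[238.10396753 190.36790647] [239.62973538 203.53962451]
```

View pics/t2.png

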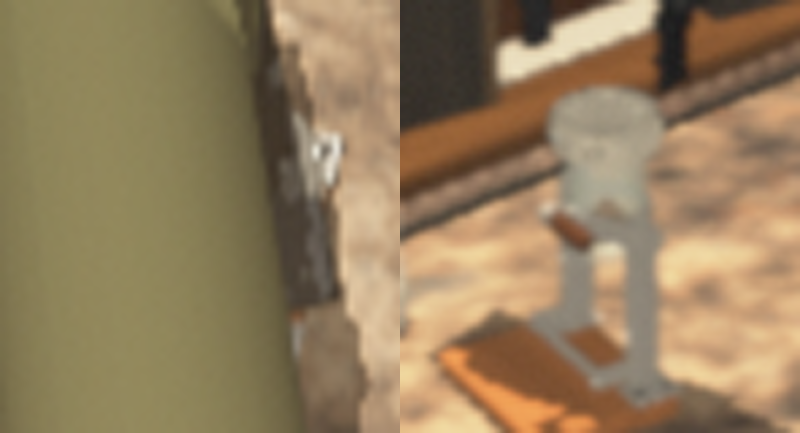

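The side view shows the fingers straddling the cap, with tips at (225,193) and (250,200) and the cap centred at x≈238. I'll descend and grip.

Call:
{"fn": "send_rows", "kwargs": {
  "xyz": [
    [-1, 0, 5],
    [-3, -0.5, 18],
    [-3, -0.5, 32],
    [-3, -0.5, 43],
    [-3, -0.5, 48],
    [-3, -0.5, 50],
    [-3, -0.5, 50],
    [-3, -0.5, 50],
    [-3, -0.5, 50],
    [-3, -0.5, 50]
  ],
  "dr": [
    [0, 0, 0],
    [0, 0, 0],
    [0, 0, 0],
    [0, 0, 0],
    [0, 0, 0],
    [0, 0, 0],
    [0, 0, 0],
    [0, 0, 0],
    [0, 0, 0],
    [0, 0, 0]
  ]
}}

```text
time: 2.75
position: [0.5494, 0.097, 0.1858]
tool_rot: [1.976, 2.442, 0.002]
ft_force: [-0.2, 0.2, -0.1]
grip_width: 1.001
grip_force: 0.0
```

Call:
{"fn": "send_rows", "kwargs": {
  "xyz": [
    [0, 0, 0],
    [0, 0, 0],
    [0, 0, 0],
    [0, 0, 0],
    [0, 0, 0],
    [0, 0, 0],
    [0, 0, 0],
    [0, 0, 0],
    [0, 0, 0],
    [0, 0, 0]
  ],
  "dr": [
    [0, 0, 0],
    [0, 0, 0],
    [0, 0, 0],
    [0, 0, 0],
    [0, 0, 0],
    [0, 0, 0],
    [0, 0, 0],
    [0, 0, 0],
    [0, 0, 0],
    [0, 0, 0]
  ],
  "jaw": 55,
  "grip_force": 10
}}

```text
time: 3.58
position: [0.5495, 0.097, 0.1853]
tool_rot: [1.976, 2.441, 0.002]
ft_force: [3.2, 0.8, -0.3]
grip_width: 0.74
grip_force: 10.0
```

Call:
{"fn": "send_rows", "kwargs": {
  "xyz": [
    [0, 0, 0],
    [0, 0, 0],
    [0, 0, 0],
    [0, 0, 0],
    [0, 0, 0],
    [0, 0, 0],
    [0, 0, 0],
    [0, 0, 0],
    [0, 0, 0],
    [0, 0, 0]
  ],
  "dr": [
    [0, 0, -0.08],
    [0, 0, -0.19],
    [0, 0, -0.3],
    [0, 0, -0.42],
    [0, 0, -0.54],
    [0, 0, -0.66],
    [0, 0, -0.78],
    [0, 0, -0.9],
    [0, 0, -1.02],
    [0, 0, -1.1]
  ],
  "grip_force": 18
}}

```text
time: 4.42
position: [0.5515, 0.0974, 0.1861]
tool_rot: [0.399, 3.11, 0.003]
ft_force: [7.4, 2.1, -0.6]
grip_width: 0.738
grip_force: 18.0
```

Call:
{"fn": "send_rows", "kwargs": {
  "xyz": [
    [0, 0, 0],
    [0, 0, 0],
    [0, 0, -2],
    [0, 0, -4],
    [0, 0, -6],
    [0, 0, -8],
    [0, 0, -10],
    [0, 0, -12],
    [0, 0, -12],
    [0, 0, -12]
  ],
  "dr": [
    [0, 0, 0],
    [0, 0, 0],
    [0, 0, 0],
    [0, 0, 0],
    [0, 0, 0],
    [0, 0, 0],
    [0, 0, 0],
    [0, 0, 0],
    [0, 0, 0],
    [0, 0, 0]
  ]
}}

```text
time: 5.25
position: [0.5495, 0.0964, 0.1973]
tool_rot: [0.409, 3.113, -0.0]
ft_force: [4.2, -0.7, 0.0]
grip_width: 0.735
grip_force: 18.0
```

```bash
python3 - <<'E'
from h import *
s=get_state();print(s['time'],s['joint_positions'].round(2),s['position'],s['ft_force'],s['torque'],R.from_rotvec(s['tool_rot']).as_matrix().round(3))
d=get_image('side')[:,:,::-1]
cv2.imwrite('pics/s3.png',cv2.resize(d[165:265,200:292],(552,600),interpolation=2))
E
```

```text
5.25 [-0.5   0.15  0.3   1.75 -0.05  1.25  1.13] [0.54952923 0.09641945 0.19726505] [ 4.17737245 -0.7441566   0.0058387 ] [-0.19184124 -0.94378437 -0.08636232] [[-0.966  0.258  0.001]
 [ 0.258  0.966 -0.   ]
 [-0.001 -0.    -1.   ]]
```

View pics/s3.png

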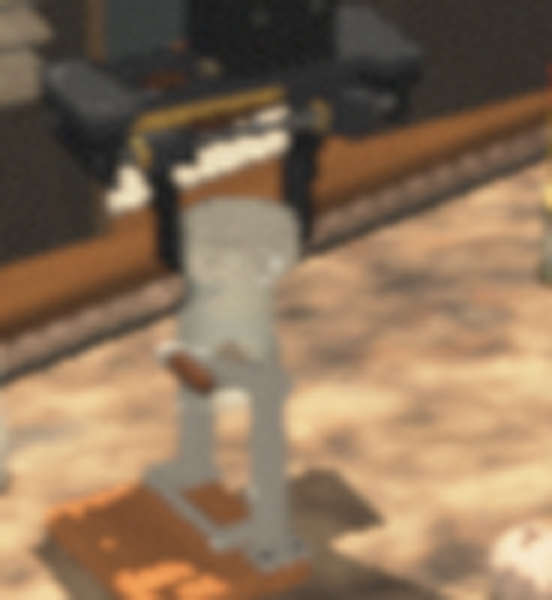

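The cap is coming up between the fingers, and the force is low. I'll lift it well clear and check the neighbours around the laying spot.

Call:
{"fn": "send_rows", "kwargs": {
  "xyz": [
    [1, 0, -5],
    [1, 0, -12],
    [1, 0, -20],
    [1, 0, -28],
    [1, 0, -36],
    [1, 0, -44],
    [1, 0, -52],
    [1, 0, -58],
    [1, 0, -60],
    [1, 0, -60]
  ],
  "dr": [
    [0, 0, 0],
    [0, 0, 0],
    [0, 0, 0],
    [0, 0, 0],
    [0, 0, 0],
    [0, 0, 0],
    [0, 0, 0],
    [0, 0, 0],
    [0, 0, 0],
    [0, 0, 0]
  ]
}}

```text
time: 6.13
position: [0.5483, 0.0972, 0.2579]
tool_rot: [0.408, 3.114, 0.001]
ft_force: [-0.4, 0.1, -1.3]
grip_width: 0.742
grip_force: 18.0
```

```bash
python3 - <<'E'
from h import *
s=get_state();print(s['time'],s['position'],s['ft_force'],s['grip_width'])
for u in((97,206),(116,215),(99,226),(86,259)): print(plane('top',u,.09))
print(tool((.505,.305,.1)))
E
```

```text
6.1333 [0.54827833 0.09721651 0.25786246] [-0.41027701  0.06183983 -1.28880307] 0.7424745531964181
[0.50756432 0.4934229  0.09      ]
[0.47906591 0.43297538 0.09      ]
[0.44500628 0.48262007 0.09      ]
[0.34442854 0.51424517 0.09      ]
[ 95.5 189.5 157.9]
```

Call:
{"fn": "send_rows", "kwargs": {
  "xyz": [
    [6, 12, 0],
    [17, 34, 0],
    [31, 61, 2],
    [45, 89, 6],
    [59, 116, 15],
    [72, 142, 30],
    [83, 164, 50],
    [90, 179, 70],
    [93, 185, 85],
    [94, 186, 90]
  ],
  "dr": [
    [0, 0, 0.05],
    [0, 0, 0.14],
    [0, 0, 0.24],
    [0, 0, 0.34],
    [0, 0, 0.44],
    [0, 0, 0.54],
    [0, 0, 0.64],
    [0, 0, 0.74],
    [0, 0, 0.84],
    [0, 0, 0.9]
  ]
}}

```text
time: 6.97
position: [0.5022, 0.3028, 0.1632]
tool_rot: [-1.722, -2.624, 0.008]
ft_force: [-0.3, 1.2, -0.9]
grip_width: 0.738
grip_force: 18.0
```

Call:
{"fn": "send_rows", "kwargs": {
  "xyz": [
    [0, 0, 6],
    [0, 0, 14],
    [0, 0, 24],
    [0, 0, 34],
    [0, 0, 43],
    [0, 0, 50],
    [0, 0, 54],
    [0, 0, 56],
    [0, 0, 56],
    [0, 0, 56]
  ],
  "dr": [
    [0, 0, 0],
    [0, 0, 0],
    [0, 0, 0],
    [0, 0, 0],
    [0, 0, 0],
    [0, 0, 0],
    [0, 0, 0],
    [0, 0, 0],
    [0, 0, 0],
    [0, 0, 0]
  ]
}}

```text
time: 7.8
position: [0.5054, 0.3012, 0.1114]
tool_rot: [1.723, 2.627, 0.001]
ft_force: [0.8, -0.2, -1.6]
grip_width: 0.74
grip_force: 18.0
```

Call:
{"fn": "send_rows", "kwargs": {
  "xyz": [
    [0, 0, 6],
    [0, 0, 18],
    [0, 0, 32],
    [0, 0, 46],
    [0, 0, 60],
    [0, 0, 72],
    [0, 0, 80],
    [0, 0, 84],
    [0, 0, 86],
    [0, 0, 86]
  ],
  "dr": [
    [0, 0, 0],
    [0, 0, 0],
    [0, 0, 0],
    [0, 0, 0],
    [0, 0, 0],
    [0, 0, 0],
    [0, 0, 0],
    [0, 0, 0],
    [0, 0, 0],
    [0, 0, 0]
  ]
}}

```text
time: 8.63
position: [0.5052, 0.3011, 0.0249]
tool_rot: [1.723, 2.627, -0.0]
ft_force: [0.1, -0.1, -0.5]
grip_width: 0.739
grip_force: 18.0
```

Call:
{"fn": "send_rows", "kwargs": {
  "xyz": [
    [0, 0, 0.5],
    [0, 0, 1],
    [0, 0, 1.5],
    [0, 0, 2],
    [0, 0, 2.5],
    [0, 0, 3],
    [0, 0, 3.5],
    [0, 0, 4],
    [0, 0, 4],
    [0, 0, 4]
  ],
  "dr": [
    [0, 0, 0],
    [0, 0, 0],
    [0, 0, 0],
    [0, 0, 0],
    [0, 0, 0],
    [0, 0, 0],
    [0, 0, 0],
    [0, 0, 0],
    [0, 0, 0],
    [0, 0, 0]
  ]
}}

```text
time: 9.47
position: [0.5051, 0.3011, 0.021]
tool_rot: [-1.723, -2.627, 0.0]
ft_force: [-1.0, -0.1, -0.4]
grip_width: 0.737
grip_force: 18.0
```

Call:
{"fn": "send_rows", "kwargs": {
  "xyz": [
    [0, 0, 0.3],
    [0, 0, 0.6],
    [0, 0, 0.9],
    [0, 0, 1.2],
    [0, 0, 1.2],
    [0, 0, 1.2],
    [0, 0, 1.2],
    [0, 0, 1.2],
    [0, 0, 1.2],
    [0, 0, 1.2]
  ],
  "dr": [
    [0, 0, 0],
    [0, 0, 0],
    [0, 0, 0],
    [0, 0, 0],
    [0, 0, 0],
    [0, 0, 0],
    [0, 0, 0],
    [0, 0, 0],
    [0, 0, 0],
    [0, 0, 0]
  ]
}}

```text
time: 10.3
position: [0.5052, 0.3011, 0.0202]
tool_rot: [-1.723, -2.627, -0.0]
ft_force: [-2.5, -0.6, 5.6]
grip_width: 0.739
grip_force: 18.0
```

Contact: 5.6 N upward, so the cap is on the worktop. I'll release it.

Call:
{"fn": "send_rows", "kwargs": {
  "xyz": [
    [0, 0, 0],
    [0, 0, 0],
    [0, 0, 0],
    [0, 0, 0],
    [0, 0, 0],
    [0, 0, 0],
    [0, 0, 0],
    [0, 0, -4],
    [0, 0, -14],
    [0, 0, -30]
  ],
  "dr": [
    [0, 0, 0],
    [0, 0, 0],
    [0, 0, 0],
    [0, 0, 0],
    [0, 0, 0],
    [0, 0, 0],
    [0, 0, 0],
    [0, 0, 0],
    [0, 0, 0],
    [0, 0, 0]
  ],
  "jaw": 87
}}

```text
time: 11.13
position: [0.5041, 0.3005, 0.0494]
tool_rot: [-1.722, -2.626, 0.004]
ft_force: [-0.4, 0.4, 0.6]
grip_width: 0.999
grip_force: 0.0
```

Call:
{"fn": "send_rows", "kwargs": {
  "xyz": [
    [0, 0, -20],
    [0, 0, -50],
    [0, 0, -85],
    [0, 0, -120],
    [0, 0, -155],
    [0, 0, -185],
    [0, 0, -205],
    [0, 0, -215],
    [0, 0, -220],
    [0, 0, -220]
  ],
  "dr": [
    [0, 0, 0],
    [0, 0, 0],
    [0, 0, 0],
    [0, 0, 0],
    [0, 0, 0],
    [0, 0, 0],
    [0, 0, 0],
    [0, 0, 0],
    [0, 0, 0],
    [0, 0, 0]
  ]
}}

```text
time: 11.97
position: [0.5053, 0.3012, 0.2707]
tool_rot: [1.722, 2.627, 0.002]
ft_force: [0.6, 0.1, -0.0]
grip_width: 1.0
grip_force: 0.0
```

```bash
python3 - <<'E'
from h import *
s=get_state();print(s['time'],s['position'],s['joint_positions'].round(2),R.from_rotvec(s['tool_rot']).as_matrix().round(3))
o=np.array([.549,.0965]);y=-.18
print('spot',o+81e-3*np.array([np.sin(y),-np.cos(y)]))
print(tool((.44,-.197,.2)))
t,d=get_image('top')[:,:,::-1],get_image('side')[:,:,::-1]
cv2.imwrite('pics/4.png',np.hstack([cv2.resize(t[140:300,120:360],None,fx=1.8,fy=1.8,interpolation=2),cv2.resize(d[190:350,140:340],None,fx=1.8,fy=1.8,interpolation=2)]))
E
```

```text
11.9667 [0.50526952 0.30119986 0.27069641] [-0.78  0.17  0.22  1.57 -0.04  1.4  -0.14] [[-0.399  0.917  0.001]
 [ 0.917  0.399  0.001]
 [ 0.     0.001 -1.   ]]
spot [0.5344986  0.01680866]
[-430.9 -258.5   70.2]
```

View pics/4.png

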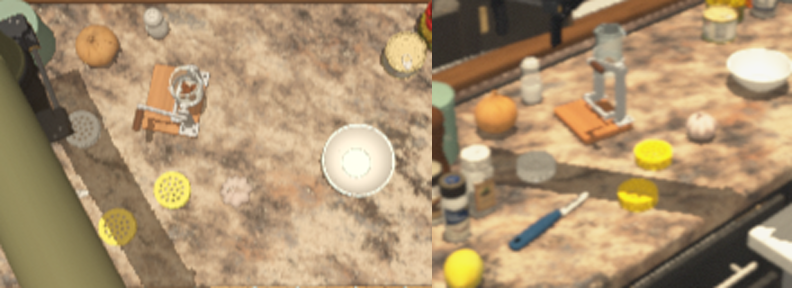

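The cap lies flat at about top crop (83,128), and the shaker is open with the nuts inside. Next I go behind the bowl and push it with spread fingers.

Call:
{"fn": "send_rows", "kwargs": {
  "xyz": [
    [-12, -8, 0],
    [-38, -25, 0],
    [-68, -44, 0],
    [-98, -64, 0],
    [-128, -84, 0],
    [-158, -104, 0],
    [-188, -123, 0],
    [-218, -143, 0],
    [-248, -162, 0],
    [-278, -182, 0]
  ],
  "dr": [
    [0, 0, 0.05],
    [0, 0, 0.14],
    [0, 0, 0.23],
    [0, 0, 0.32],
    [0, 0, 0.41],
    [0, 0, 0.5],
    [0, 0, 0.59],
    [0, 0, 0.68],
    [0, 0, 0.76],
    [0, 0, 0.82]
  ]
}}

```text
time: 12.9
position: [0.4476, -0.0279, 0.2681]
tool_rot: [-2.629, -1.718, 0.004]
ft_force: [0.7, -1.0, 0.5]
grip_width: 0.996
grip_force: 0.0
```

```bash
python3 - <<'E'
from h import *
s=get_state();print(s['time'],s['position'],s['qd'].round(2),s['joint_positions'].round(2),R.from_rotvec(s['tool_rot']).as_matrix().round(3))
print(tool((.405,-.276,.12)))
E
```

```text
12.9 [ 0.44759366 -0.02791982  0.26811933] [ 0.41 -0.22  0.42  0.14  0.16  0.03  0.09] [-0.52 -0.16  0.47  1.89  0.07  1.4  -0.48] [[ 0.402  0.916 -0.003]
 [ 0.916 -0.402 -0.   ]
 [-0.001 -0.002 -1.   ]]
[-244.1   61.   148.3]
```

Call:
{"fn": "send_rows", "kwargs": {
  "xyz": [
    [-25, 6, 0],
    [-55, 14, 0],
    [-88, 22, 5],
    [-120, 30, 15],
    [-150, 38, 35],
    [-180, 45, 60],
    [-208, 52, 90],
    [-230, 57, 120],
    [-240, 60, 140],
    [-244, 61, 148]
  ],
  "dr": [
    [0, 0, 0],
    [0, 0, 0],
    [0, 0, 0],
    [0, 0, 0],
    [0, 0, 0],
    [0, 0, 0],
    [0, 0, 0],
    [0, 0, 0],
    [0, 0, 0],
    [0, 0, 0]
  ]
}}

```text
time: 13.73
position: [0.4038, -0.2753, 0.1178]
tool_rot: [-2.627, -1.715, 0.009]
ft_force: [-0.6, 0.4, -0.0]
grip_width: 1.0
grip_force: 0.0
```

Call:
{"fn": "send_rows", "kwargs": {
  "xyz": [
    [0, 0, 5],
    [0, 0, 15],
    [0, 0, 28],
    [0, 0, 42],
    [0, 0, 56],
    [0, 0, 68],
    [0, 0, 76],
    [0, 0, 80],
    [0, 0, 80],
    [0, 0, 80]
  ],
  "dr": [
    [0, 0, 0],
    [0, 0, 0],
    [0, 0, 0],
    [0, 0, 0],
    [0, 0, 0],
    [0, 0, 0],
    [0, 0, 0],
    [0, 0, 0],
    [0, 0, 0],
    [0, 0, 0]
  ]
}}

```text
time: 14.57
position: [0.4081, -0.2745, 0.0422]
tool_rot: [2.627, 1.723, 0.001]
ft_force: [-0.4, -0.6, -0.2]
grip_width: 1.0
grip_force: 0.0
```

```bash
python3 - <<'E'
from h import *
s=get_state();print(s['time'],s['position'],s['joint_positions'].round(2),R.from_rotvec(s['tool_rot']).as_matrix().round(3))
print(tool((.5345-.402*.058,.0168-.915*.058,.03)), tool((.4405,-.197,.03)))
E
```

```text
14.5667 [ 0.40807111 -0.27452552  0.04215755] [-0.22  0.24  0.84  2.07 -0.23  0.92  0.33] [[ 0.398  0.917  0.001]
 [ 0.917 -0.398 -0.   ]
 [ 0.     0.001 -1.   ]]
[259.6  -0.4  12.2] [84.  -1.2 12.2]
```

Call:
{"fn": "send_rows", "kwargs": {
  "xyz": [
    [7, 0, 5],
    [14, 0, 5],
    [21, 0, 5],
    [28, 0, 5],
    [36, 0, 5],
    [46, 0, 5],
    [57, 0, 5],
    [68, 0, 5],
    [79, 0, 5],
    [88, 0, 5]
  ],
  "dr": [
    [0, 0, 0],
    [0, 0, 0],
    [0, 0, 0],
    [0, 0, 0],
    [0, 0, 0],
    [0, 0, 0],
    [0, 0, 0],
    [0, 0, 0],
    [0, 0, 0],
    [0, 0, 0]
  ]
}}

```text
time: 15.4
position: [0.4434, -0.1924, 0.037]
tool_rot: [2.626, 1.724, 0.001]
ft_force: [-1.7, -0.7, -0.4]
grip_width: 0.998
grip_force: 0.6
```

Call:
{"fn": "send_rows", "kwargs": {
  "xyz": [
    [9, 0, 0],
    [21, 0, 0],
    [34, 0, 0],
    [47, 0, 0],
    [60, 0, 0],
    [73, 0, 0],
    [86, 0, 0],
    [98, 0, 0],
    [107, 0, 0],
    [112, 0, 0]
  ],
  "dr": [
    [0, 0, 0],
    [0, 0, 0],
    [0, 0, 0],
    [0, 0, 0],
    [0, 0, 0],
    [0, 0, 0],
    [0, 0, 0],
    [0, 0, 0],
    [0, 0, 0],
    [0, 0, 0]
  ]
}}

```text
time: 16.23
position: [0.488, -0.0896, 0.0369]
tool_rot: [-2.626, -1.725, -0.0]
ft_force: [-0.7, -1.4, 1.5]
grip_width: 1.0
grip_force: 0.7
```

```bash
cat >> h.py <<'E'
def bowlpos(p):
    t=get_image('top')[:,:,::-1]; cv2.imwrite(p,t); hsv=cv2.cvtColor(t,40)
    w=cv2.inRange(hsv,(0,0,165),(180,50,255)); w[:, :225]=0; w[:,345:]=0; w[:160]=0; w[260:]=0
    c=max(cv2.findContours(w,0,2)[0],key=cv2.contourArea); e=cv2.minEnclosingCircle(c); return e,plane('top',e[0],.045)
E
python3 - <<'E'
from h import *
s=get_state();print(s['time'],s['position'])
print(bowlpos('pics/b1.png'))
print(tool((.5345-.402*.058,.0168-.915*.058,.037)))
d=get_image('side')[:,:,::-1]; t=cv2.imread('pics/b1.png')
cv2.imwrite('pics/5.png',np.hstack([cv2.resize(t[140:290,180:360],(396,330)),cv2.resize(d[190:340,180:360],(396,330))]))
E
```

```text
16.2333 [ 0.48797223 -0.08957777  0.03686521]
(((262.0, 205.0), 18.027854919433594), array([ 0.51782226, -0.01591704,  0.045     ]))
[57.7  0.1 -0.1]
```

View pics/5.png

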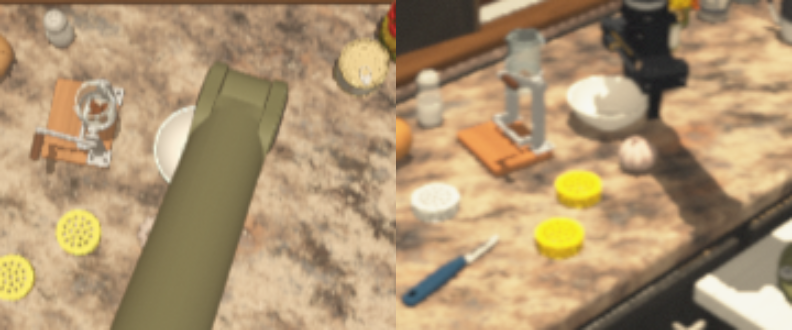

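The bowl is sitting flat between the fingers, with its left rim at about top (250,206). I'll push it further.

Call:
{"fn": "send_rows", "kwargs": {
  "xyz": [
    [4, 0, 0],
    [10, 0, 0],
    [17, 0, 0],
    [24, 0, 0],
    [31, 0, 0],
    [38, 0, 0],
    [44, 0, 0],
    [48, 0, 0],
    [50, 0, 0],
    [50, 0, 0]
  ],
  "dr": [
    [0, 0, 0],
    [0, 0, 0],
    [0, 0, 0],
    [0, 0, 0],
    [0, 0, 0],
    [0, 0, 0],
    [0, 0, 0],
    [0, 0, 0],
    [0, 0, 0],
    [0, 0, 0]
  ]
}}

```text
time: 17.17
position: [0.5076, -0.0445, 0.0368]
tool_rot: [-2.626, -1.724, -0.0]
ft_force: [-0.2, 0.7, -0.2]
grip_width: 1.003
grip_force: 0.1
```

```bash
python3 - <<'E'
from h import *
s=get_state();print(s['time'],s['position'],s['ft_force'])
t=get_image('top')[:,:,::-1]; d=get_image('side')[:,:,::-1]; cv2.imwrite('pics/d6.png',d); cv2.imwrite('pics/t6.png',t)
for n,im,box in(('top',t,(225,345,160,260)),('side',d,(250,340,195,270))):
    h=cv2.cvtColor(im,40); w=cv2.inRange(h,(0,0,170),(180,50,255)); k=0*w; x0,x1,y0,y1=box; k[y0:y1,x0:x1]=w[y0:y1,x0:x1]
    c=max(cv2.findContours(k,0,2)[0],key=cv2.contourArea); print(n,cv2.boundingRect(c),c[c[:,0,0].argmin(),0], plane(n,c[c[:,0,0].argmin(),0].astype(float),.045))
c0=np.array([.5315,.0094]); a=np.linspace(0,6.283,40)
for n in('top','side'):
    q=np.array([proj(n,(c0[0]+.065*np.cos(x),c0[1]+.065*np.sin(x),.045)) for x in a]); print(n,'pred',q.min(0),q.max(0))
E
```

```text
17.1667 [ 0.50760843 -0.04450379  0.03684749] [-0.18234124  0.7157043  -0.18667083]
top (236, 184, 13, 31) [236 197] [0.54442191 0.06798543 0.045     ]
side (250, 227, 15, 20) [250 229] [0.58866471 0.01749089 0.045     ]
top pred [233.95593934 181.28483199] [274.30777747 220.73586653]
side pred [243.84642046 225.00566704] [281.99277506 244.32764583]
```

Call:
{"fn": "send_rows", "kwargs": {
  "xyz": [
    [1, 0, 0],
    [3, 0, 0],
    [5, 0, 0],
    [7, 0, 0],
    [9, 0, 0],
    [10, 0, 0],
    [10, 0, 0],
    [5, 0, 0],
    [-10, 0, 0],
    [-30, 0, 0]
  ],
  "dr": [
    [0, 0, 0],
    [0, 0, 0],
    [0, 0, 0],
    [0, 0, 0],
    [0, 0, 0],
    [0, 0, 0],
    [0, 0, 0],
    [0, 0, 0],
    [0, 0, 0],
    [0, 0, 0]
  ]
}}

```text
time: 18.1
position: [0.4954, -0.0726, 0.0369]
tool_rot: [2.625, 1.726, 0.001]
ft_force: [0.4, -0.1, -0.1]
grip_width: 1.0
grip_force: 0.0
```

Call:
{"fn": "send_rows", "kwargs": {
  "xyz": [
    [-20, 0, -5],
    [-45, 5, -30],
    [-55, 15, -65],
    [-55, 25, -100],
    [-55, 30, -130],
    [-55, 30, -155],
    [-55, 30, -175],
    [-55, 30, -188],
    [-55, 30, -190],
    [-55, 30, -190]
  ],
  "dr": [
    [0, 0, 0],
    [0, 0, 0],
    [0, 0, 0],
    [0, 0, 0],
    [0, 0, 0],
    [0, 0, 0],
    [0, 0, 0],
    [0, 0, 0],
    [0, 0, 0],
    [0, 0, 0]
  ]
}}

```text
time: 18.93
position: [0.5008, -0.1362, 0.2273]
tool_rot: [2.628, 1.721, 0.003]
ft_force: [0.6, -0.1, -1.1]
grip_width: 0.998
grip_force: 0.0
```

```bash
python3 - <<'E'
from h import *
s=get_state();print(s['time'],s['position'],s['joint_positions'].round(2),R.from_rotvec(s['tool_rot']).as_matrix().round(3))
print(bowlpos('pics/t7.png')); d=get_image('side')[:,:,::-1]; t=cv2.imread('pics/t7.png')
cv2.imwrite('pics/7.png',np.hstack([cv2.resize(t[150:250,180:300],(480,400),interpolation=2),cv2.resize(d[190:270,200:264],(320,400),interpolation=2)]))
E
```

```text
18.9333 [ 0.50081881 -0.13615673  0.22726647] [-0.54  0.04  0.78  1.82 -0.03  1.3  -0.16] [[ 0.4    0.917  0.002]
 [ 0.917 -0.4    0.001]
 [ 0.001  0.001 -1.   ]]
(((252.81817626953125, 200.36363220214844), 20.18519401550293), array([0.53315569, 0.01369321, 0.045     ]))
```

View pics/7.png

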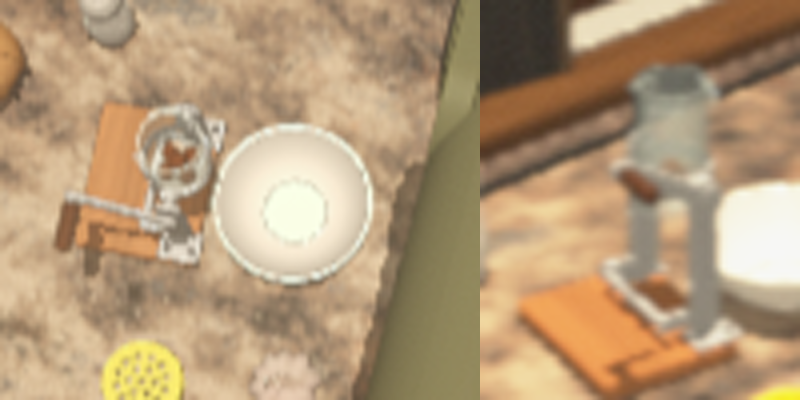

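The bowl is at about (.533,.014), with its rim just touching the foot edge; the knob centre is at top (197,206.5), which agrees with the model. I'll head for the knob.

Call:
{"fn": "send_rows", "kwargs": {
  "xyz": [
    [8, -4, -10],
    [25, -12, -25],
    [48, -23, -35],
    [75, -36, -35],
    [105, -50, -35],
    [135, -65, -35],
    [165, -79, -35],
    [195, -94, -35],
    [220, -106, -35],
    [240, -115, -35]
  ],
  "dr": [
    [0, 0, -0.08],
    [0, 0, -0.19],
    [0, 0, -0.3],
    [0, 0, -0.41],
    [0, 0, -0.52],
    [0, 0, -0.63],
    [0, 0, -0.74],
    [0, 0, -0.85],
    [0, 0, -0.96],
    [0, 0, -1.07]
  ],
  "jaw": 45
}}

```text
time: 19.87
position: [0.4898, 0.1334, 0.26]
tool_rot: [-1.369, -2.825, 0.003]
ft_force: [-0.2, 0.2, -0.1]
grip_width: 0.526
grip_force: 0.0
```

```bash
cat >> h.py <<'E'
O=np.array([.549,.0965]); YAW=-.18
def W(x,y,z): # stand mm -> world
    c,s=np.cos(YAW),np.sin(YAW); return np.array([O[0]+(c*x-s*y)/1e3,O[1]+(s*x+c*y)/1e3,z/1e3])
def knob(t,x=-74):
    a=np.radians(60)-t; return W(x,75*np.sin(a),120+75*np.cos(a)-2)
def yawerr():
    m=R.from_rotvec(get_state()['tool_rot']).as_matrix(); e=np.arctan2(m[1,0],m[0,0])-(YAW+np.pi); return -((e+np.pi)%(2*np.pi)-np.pi)*-1
E
python3 - <<'E'
from h import *
s=get_state();print(s['time'],s['position'],s['joint_positions'].round(2),R.from_rotvec(s['tool_rot']).as_matrix().round(3))
k=knob(0);print(k,tool(k+[0,0,.065]),'dz turn',yawerr())
E
```

```text
19.8667 [0.48977341 0.13342297 0.26002594] [-0.82 -0.    0.51  1.78  0.    1.37  0.35] [[-0.62   0.785 -0.003]
 [ 0.785  0.62  -0.001]
 [ 0.001 -0.003 -1.   ]]
[0.48782388 0.17365071 0.1555    ] [32.7 23.5 39.5] dz turn -0.7225013604721728
```

Call:
{"fn": "send_rows", "kwargs": {
  "xyz": [
    [4, 3, 0],
    [10, 7, 5],
    [17, 12, 12],
    [23, 17, 20],
    [28, 20, 28],
    [31, 22, 34],
    [32, 23, 38],
    [32, 23, 39],
    [32, 23, 39],
    [32, 23, 39]
  ],
  "dr": [
    [0, 0, -0.1],
    [0, 0, -0.2],
    [0, 0, -0.31],
    [0, 0, -0.42],
    [0, 0, -0.52],
    [0, 0, -0.61],
    [0, 0, -0.68],
    [0, 0, -0.72],
    [0, 0, -0.72],
    [0, 0, -0.72]
  ]
}}

```text
time: 20.7
position: [0.4892, 0.1697, 0.2216]
tool_rot: [-0.301, -3.125, 0.002]
ft_force: [-0.3, 0.3, -1.1]
grip_width: 0.523
grip_force: 0.0
```

```bash
python3 - <<'E'
from h import *
s=get_state();print(s['time'],s['position'],s['joint_positions'].round(2),s['qd'].round(2))
k=knob(0);print(k,tool(k),'dz turn',yawerr())
E
```

```text
20.7 [0.48915125 0.16972007 0.22156711] [-0.84  0.04  0.48  1.82 -0.02  1.29  1.01] [ 0.   -0.01  0.   -0.01 -0.    0.   -0.01]
[0.48782388 0.17365071 0.1555    ] [ 1.9  3.7 66.1] dz turn -0.012238420862612287
```

Descend and close on the knob.

Call:
{"fn": "send_rows", "kwargs": {
  "xyz": [
    [2, 4, 4],
    [2, 4, 14],
    [2, 4, 26],
    [2, 4, 38],
    [2, 4, 50],
    [2, 4, 59],
    [2, 4, 64],
    [2, 4, 66],
    [2, 4, 66],
    [2, 4, 66]
  ],
  "dr": [
    [0, 0, 0],
    [0, 0, 0],
    [0, 0, 0],
    [0, 0, 0],
    [0, 0, 0],
    [0, 0, 0],
    [0, 0, 0],
    [0, 0, 0],
    [0, 0, 0],
    [0, 0, 0]
  ]
}}

```text
time: 21.53
position: [0.4889, 0.1746, 0.1572]
tool_rot: [0.299, 3.127, 0.001]
ft_force: [0.0, 0.7, 0.8]
grip_width: 0.514
grip_force: 0.0
```

Call:
{"fn": "send_rows", "kwargs": {
  "xyz": [
    [0, 0, 0],
    [0, 0, 0],
    [0, 0, 0],
    [0, 0, 0],
    [0, 0, 0],
    [0, 0, 0],
    [0, 0, 0],
    [0, 0, 0],
    [0, 0, 0],
    [0, 0, 0]
  ],
  "dr": [
    [0, 0, 0],
    [0, 0, 0],
    [0, 0, 0],
    [0, 0, 0],
    [0, 0, 0],
    [0, 0, 0],
    [0, 0, 0],
    [0, 0, 0],
    [0, 0, 0],
    [0, 0, 0]
  ],
  "jaw": 5,
  "grip_force": 20
}}

```text
time: 22.37
position: [0.4888, 0.1754, 0.1572]
tool_rot: [0.298, 3.127, 0.002]
ft_force: [0.6, 4.5, -0.0]
grip_width: 0.151
grip_force: 20.0
```

```bash
cat >> h.py <<'E'
def arc(t0,t1,n=10):  # tool shifts along the knob's circle
    r=R.from_rotvec(get_state()['tool_rot']).inv(); k0=knob(t0)
    u=np.linspace(0,1,n+1)[1:]
    for x in u: t=t0+(t1-t0)*x; print(round(t,2),(1000*r.apply(knob(t)-k0)).round(0).tolist())
E
python3 - <<'E'
from h import *
s=get_state();print(s['time'],s['position'],s['ft_force'],s['grip_width'],knob(0),tool(knob(0)))
arc(0,.8)
E
```

```text
22.3667 [0.48875414 0.17542699 0.15717012] [ 0.60405367  4.47494537 -0.01622306] 0.15069106979442806 [0.48782388 0.17365071 0.1555    ] [ 0.6 -1.9  1.7]
0.08 [-0.0, -3.0, -5.0]
0.16 [-0.0, -7.0, -10.0]
0.24 [-0.0, -11.0, -14.0]
0.32 [-0.0, -15.0, -19.0]
0.4 [-0.0, -20.0, -22.0]
0.48 [-0.0, -25.0, -26.0]
0.56 [-0.0, -30.0, -29.0]
0.64 [-0.0, -35.0, -31.0]
0.72 [-0.0, -41.0, -34.0]
0.8 [-0.0, -47.0, -35.0]
```

Call:
{"fn": "send_rows", "kwargs": {
  "xyz": [
    [0, -3, -5],
    [0, -7, -10],
    [0, -11, -14],
    [0, -15, -19],
    [0, -20, -22],
    [0, -25, -26],
    [0, -30, -29],
    [0, -35, -31],
    [0, -41, -34],
    [0, -47, -35]
  ],
  "dr": [
    [0, 0, 0],
    [0, 0, 0],
    [0, 0, 0],
    [0, 0, 0],
    [0, 0, 0],
    [0, 0, 0],
    [0, 0, 0],
    [0, 0, 0],
    [0, 0, 0],
    [0, 0, 0]
  ]
}}

```text
time: 23.2
position: [0.4808, 0.1314, 0.1942]
tool_rot: [0.296, 3.124, 0.009]
ft_force: [-0.6, 7.1, 7.0]
grip_width: 0.145
grip_force: 20.0
```

```bash
python3 - <<'E'
from h import *
s=get_state();print(s['time'],s['position'],s['ft_force'],s['grip_width'],knob(.8),tool(knob(.8)))
arc(.8,1.5)
E
```

```text
23.2 [0.4807795  0.13136587 0.19416507] [-0.5522647   7.06592369  7.00736983] 0.14492429378328875 [0.47948104 0.12780327 0.19072015] [ 0.6 -3.8  3.4]
0.87 [-0.0, -5.0, -1.0]
0.94 [-0.0, -10.0, -2.0]
1.01 [-0.0, -16.0, -2.0]
1.08 [-0.0, -21.0, -2.0]
1.15 [-0.0, -26.0, -2.0]
1.22 [-0.0, -31.0, -1.0]
1.29 [-0.0, -36.0, -0.0]
1.36 [-0.0, -41.0, 1.0]
1.43 [-0.0, -46.0, 3.0]
1.5 [-0.0, -51.0, 5.0]
```

Call:
{"fn": "send_rows", "kwargs": {
  "xyz": [
    [0, -5, -2],
    [0, -10, -3],
    [0, -16, -4],
    [0, -21, -4],
    [0, -26, -4],
    [0, -31, -3],
    [0, -36, -2],
    [0, -41, -1],
    [0, -46, 1],
    [0, -51, 3]
  ],
  "dr": [
    [0, 0, 0],
    [0, 0, 0],
    [0, 0, 0],
    [0, 0, 0],
    [0, 0, 0],
    [0, 0, 0],
    [0, 0, 0],
    [0, 0, 0],
    [0, 0, 0],
    [0, 0, 0]
  ]
}}

```text
time: 24.03
position: [0.4701, 0.0776, 0.1886]
tool_rot: [0.3, 3.127, -0.0]
ft_force: [4.2, 3.5, 1.7]
grip_width: 0.149
grip_force: 20.0
```

```bash
python3 - <<'E'
from h import *
s=get_state();print(s['time'],s['position'],s['ft_force'],s['grip_width'],knob(1.5),tool(knob(1.5)))
arc(1.5,1.95)
E
```

```text
24.0333 [0.47011793 0.0775808  0.1886437 ] [4.18800667 3.46846042 1.66538425] 0.14877638054198244 [0.47032133 0.07746676 0.18544184] [-0.2 -0.1  3.2]
1.54 [-0.0, -3.0, 2.0]
1.59 [-0.0, -6.0, 3.0]
1.64 [-0.0, -9.0, 5.0]
1.68 [-0.0, -12.0, 7.0]
1.72 [-0.0, -14.0, 9.0]
1.77 [-0.0, -17.0, 11.0]
1.82 [-0.0, -19.0, 13.0]
1.86 [-0.0, -22.0, 16.0]
1.9 [-0.0, -24.0, 18.0]
1.95 [-0.0, -26.0, 21.0]
```

Call:
{"fn": "send_rows", "kwargs": {
  "xyz": [
    [0, -3, 2],
    [0, -6, 3],
    [0, -9, 5],
    [0, -12, 7],
    [0, -14, 9],
    [0, -17, 11],
    [0, -19, 13],
    [0, -22, 16],
    [0, -24, 18],
    [0, -26, 21]
  ],
  "dr": [
    [0, 0, 0],
    [0, 0, 0],
    [0, 0, 0],
    [0, 0, 0],
    [0, 0, 0],
    [0, 0, 0],
    [0, 0, 0],
    [0, 0, 0],
    [0, 0, 0],
    [0, 0, 0]
  ]
}}

```text
time: 24.87
position: [0.4651, 0.0526, 0.1677]
tool_rot: [0.299, 3.127, 0.0]
ft_force: [2.7, 3.8, 1.4]
grip_width: 0.149
grip_force: 20.0
```

```bash
python3 - <<'E'
from h import *
s=get_state();print(s['time'],s['position'],s['ft_force'],s['grip_width'],knob(1.95),tool(knob(1.95)))
arc(1.95,2.28)
E
```

```text
24.8667 [0.46511419 0.05263149 0.16768725] [2.72855371 3.78773036 1.42636023] 0.1486794872572105 [0.46565432 0.05181953 0.16445592] [-0.7 -0.7  3.2]
1.98 [-0.0, -2.0, 2.0]
2.02 [-0.0, -3.0, 4.0]
2.05 [-0.0, -4.0, 6.0]
2.08 [-0.0, -6.0, 8.0]
2.11 [-0.0, -7.0, 10.0]
2.15 [-0.0, -8.0, 12.0]
2.18 [-0.0, -9.0, 15.0]
2.21 [-0.0, -10.0, 17.0]
2.25 [-0.0, -11.0, 19.0]
2.28 [-0.0, -12.0, 22.0]
```

Call:
{"fn": "send_rows", "kwargs": {
  "xyz": [
    [0, -2, 2],
    [0, -3, 4],
    [0, -4, 6],
    [0, -6, 8],
    [0, -7, 10],
    [0, -8, 12],
    [0, -9, 15],
    [0, -10, 17],
    [0, -11, 19],
    [0, -12, 22]
  ],
  "dr": [
    [0, 0, 0],
    [0, 0, 0],
    [0, 0, 0],
    [0, 0, 0],
    [0, 0, 0],
    [0, 0, 0],
    [0, 0, 0],
    [0, 0, 0],
    [0, 0, 0],
    [0, 0, 0]
  ]
}}

```text
time: 25.7
position: [0.4632, 0.0426, 0.1479]
tool_rot: [0.298, 3.127, 0.005]
ft_force: [-3.6, 7.9, 25.8]
grip_width: 0.148
grip_force: 20.0
```

Call:
{"fn": "send_rows", "kwargs": {
  "xyz": [
    [0, 0, 1],
    [0, 0, 1],
    [0, 0, 1],
    [0, 0, 1],
    [0, 0, 1],
    [0, 0, 1],
    [0, 0, 1],
    [0, 0, 1],
    [0, 0, 1],
    [0, 0, 1]
  ],
  "dr": [
    [0, 0, 0],
    [0, 0, 0],
    [0, 0, 0],
    [0, 0, 0],
    [0, 0, 0],
    [0, 0, 0],
    [0, 0, 0],
    [0, 0, 0],
    [0, 0, 0],
    [0, 0, 0]
  ]
}}

```text
time: 26.53
position: [0.4633, 0.0426, 0.1477]
tool_rot: [0.298, 3.127, 0.006]
ft_force: [-3.3, 6.5, 23.1]
grip_width: 0.147
grip_force: 20.0
```

```bash
python3 - <<'E'
from h import *
s=get_state();print(s['time'],s['position'],s['ft_force'],s['grip_width'],knob(2.28),tool(knob(2.28)))
t,d=get_image('top')[:,:,::-1],get_image('side')[:,:,::-1]
cv2.imwrite('pics/8.png',np.hstack([cv2.resize(t[160:240,205:285],(400,400),interpolation=2),cv2.resize(d[190:270,210:290],(400,400),interpolation=2)]))
E
```

```text
26.5333 [0.46330559 0.0426228  0.14768923] [-3.34806076  6.45420685 23.05728599] 0.14688039104469844 [0.46352804 0.04013472 0.14286964] [-0.7 -2.4  4.8]
```

View pics/8.png

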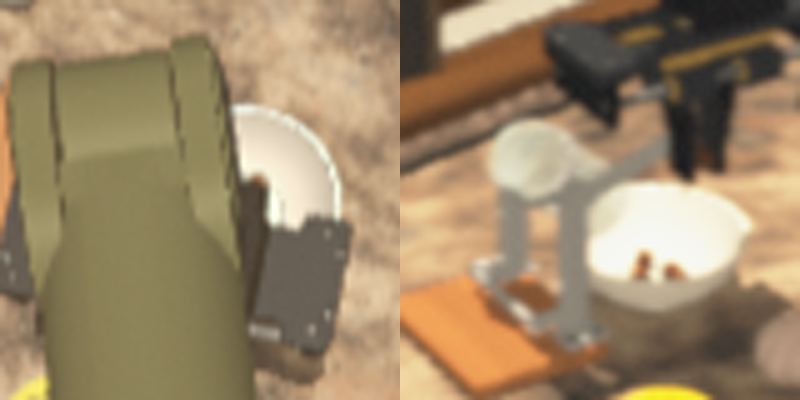

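The shaker is at the stop; the side view shows nuts in the bowl at about (640–675,265), but not clearly all five. I'll rock it to free any that are stuck.

Call:
{"fn": "send_rows", "kwargs": {
  "xyz": [
    [0, 3, -9],
    [0, 9, -20],
    [0, 13, -26],
    [0, 7, -16],
    [0, 1, -5],
    [0, 5, -13],
    [0, 11, -23],
    [0, 7, -16],
    [0, 1, -5],
    [0, 1, -4]
  ],
  "dr": [
    [0, 0, 0],
    [0, 0, 0],
    [0, 0, 0],
    [0, 0, 0],
    [0, 0, 0],
    [0, 0, 0],
    [0, 0, 0],
    [0, 0, 0],
    [0, 0, 0],
    [0, 0, 0]
  ]
}}

```text
time: 27.47
position: [0.4624, 0.0428, 0.1482]
tool_rot: [-0.3, -3.126, -0.005]
ft_force: [-0.9, 6.8, 11.3]
grip_width: 0.152
grip_force: 20.0
```

Call:
{"fn": "send_rows", "kwargs": {
  "xyz": [
    [0, 3, -6],
    [0, 9, -17],
    [0, 13, -23],
    [0, 7, -13],
    [0, 1, -2],
    [0, 5, -10],
    [0, 11, -20],
    [0, 6, -12],
    [0, 0, -1],
    [0, 0, 0]
  ],
  "dr": [
    [0, 0, 0],
    [0, 0, 0],
    [0, 0, 0],
    [0, 0, 0],
    [0, 0, 0],
    [0, 0, 0],
    [0, 0, 0],
    [0, 0, 0],
    [0, 0, 0],
    [0, 0, 0]
  ]
}}

```text
time: 28.3
position: [0.462, 0.0429, 0.1487]
tool_rot: [-0.299, -3.125, -0.005]
ft_force: [-3.7, 4.4, 10.8]
grip_width: 0.147
grip_force: 20.0
```

```bash
python3 - <<'E'
from h import *
s=get_state();print(s['time'],s['position'],s['ft_force'],s['grip_width'])
for y in(2.28,2.2,2.1): print(tool(knob(y)))
arc(2.2,1.4)
arc(1.4,.6)
arc(.6,0.0)
E
```

```text
28.3 [0.46202023 0.0429431  0.14871862] [-3.70522397  4.40134977 10.80271441] 0.1472168070301879
[-2.  -2.5  5.8]
[-2.  -0.3  0.3]
[-1.9  3.1 -6.4]
2.12 [0.0, 3.0, -5.0]
2.04 [0.0, 6.0, -11.0]
1.96 [0.0, 9.0, -15.0]
1.88 [0.0, 13.0, -20.0]
1.8 [0.0, 17.0, -24.0]
1.72 [0.0, 22.0, -28.0]
1.64 [0.0, 27.0, -32.0]
1.56 [0.0, 32.0, -35.0]
1.48 [0.0, 37.0, -38.0]
1.4 [1.0, 43.0, -40.0]
1.32 [0.0, 6.0, -2.0]
1.24 [0.0, 12.0, -3.0]
1.16 [0.0, 17.0, -4.0]
1.08 [0.0, 23.0, -5.0]
1.0 [0.0, 29.0, -4.0]
0.92 [0.0, 35.0, -4.0]
0.84 [0.0, 41.0, -3.0]
0.76 [1.0, 47.0, -1.0]
0.68 [1.0, 53.0, 1.0]
0.6 [1.0, 58.0, 3.0]
0.54 [0.0, 4.0, 2.0]
0.48 [0.0, 8.0, 4.0]
0.42 [0.0, 12.0, 7.0]
0.36 [0.0, 15.0, 10.0]
0.3 [0.0, 19.0, 13.0]
0.24 [0.0, 22.0, 16.0]
0.18 [0.0, 25.0, 19.0]
0.12 [0.0, 27.0, 23.0]
0.06 [0.0, 30.0, 26.0]
0.0 [0.0, 32.0, 30.0]
```

Call:
{"fn": "send_rows", "kwargs": {
  "xyz": [
    [0, 3, -5],
    [0, 6, -11],
    [0, 9, -15],
    [0, 13, -20],
    [0, 17, -24],
    [0, 22, -28],
    [0, 27, -32],
    [0, 32, -35],
    [0, 37, -38],
    [0, 43, -40]
  ],
  "dr": [
    [0, 0, 0],
    [0, 0, 0],
    [0, 0, 0],
    [0, 0, 0],
    [0, 0, 0],
    [0, 0, 0],
    [0, 0, 0],
    [0, 0, 0],
    [0, 0, 0],
    [0, 0, 0]
  ]
}}

```text
time: 29.13
position: [0.4696, 0.0764, 0.1912]
tool_rot: [-0.307, -3.121, 0.017]
ft_force: [-12.2, -16.6, 24.1]
grip_width: 0.146
grip_force: 20.0
```

```bash
python3 - <<'E'
from h import *
s=get_state();print(s['time'],s['position'],s['ft_force'],s['grip_width'],tool(knob(1.4)))
d=get_image('side')[:,:,::-1]; cv2.imwrite('pics/d9.png',d)
h=cv2.cvtColor(d,40); m=cv2.inRange(h,(0,70,30),(20,255,190))[222:258,250:285]
print('\n'.join(''.join('#' if v else '.' for v in r) for r in m))
E
```

```text
29.1333 [0.46955397 0.07635006 0.19115609] [-12.17218546 -16.61348285  24.12951572] 0.1460390581192327 [-0.4  8.2  2.7]
........#####........##############
........#####.........#############
........####............########...
.......#####.......................
...................................
...................................
...................................
...................................
...................................
...................................
...................................
...................................
...................................
...................................
..................................#
................................###
...................................
...................................
...................................
........##.........................
........##.........................
........##....#....................
........#....##...........##.......
.......##....###..........##.......
........#.......#........###.......
.......................#####.......
......................######.......
#...................########.......
###................##########......
######.........#############.......
#############################......
###############################....
################################...
.###############################...
..#########################..####..
..#######################....######
```

Call:
{"fn": "send_rows", "kwargs": {
  "xyz": [
    [0, 3, -5],
    [0, 8, -7],
    [0, 14, -8],
    [0, 20, -9],
    [0, 26, -8],
    [0, 32, -8],
    [0, 38, -7],
    [0, 44, -5],
    [0, 50, -3],
    [0, 55, -1]
  ],
  "dr": [
    [0, 0, 0],
    [0, 0, 0],
    [0, 0, 0],
    [0, 0, 0],
    [0, 0, 0],
    [0, 0, 0],
    [0, 0, 0],
    [0, 0, 0],
    [0, 0, 0],
    [0, 0, 0]
  ]
}}

```text
time: 30.02
position: [0.4816, 0.1389, 0.1917]
tool_rot: [0.298, 3.127, 0.002]
ft_force: [-3.9, -0.5, 7.7]
grip_width: 0.148
grip_force: 20.0
```

```bash
python3 - <<'E'
from h import *
s=get_state();print(s['time'],s['position'],s['ft_force'],s['grip_width'],tool(knob(.6)),tool(knob(.65)),tool(knob(0)))
E
```

```text
30.0167 [0.48164443 0.13894189 0.19170356] [-3.8537446  -0.54857219  7.7302562 ] 0.14811759410345252 [0.2 2.7 6.1] [ 0.1 -0.7  4.5] [ 0.5 35.2 36.2]
```

Call:
{"fn": "send_rows", "kwargs": {
  "xyz": [
    [0, 4, 1],
    [0, 9, 4],
    [0, 13, 7],
    [0, 18, 11],
    [0, 22, 15],
    [0, 26, 19],
    [0, 29, 23],
    [0, 32, 27],
    [0, 35, 31],
    [0, 37, 35]
  ],
  "dr": [
    [0, 0, 0],
    [0, 0, 0],
    [0, 0, 0],
    [0, 0, 0],
    [0, 0, 0],
    [0, 0, 0],
    [0, 0, 0],
    [0, 0, 0],
    [0, 0, 0],
    [0, 0, 0]
  ]
}}

```text
time: 30.85
position: [0.4884, 0.1761, 0.1557]
tool_rot: [-0.297, -3.127, -0.003]
ft_force: [-3.1, 2.7, 5.1]
grip_width: 0.151
grip_force: 20.1
```

Call:
{"fn": "send_rows", "kwargs": {
  "xyz": [
    [0, 0, 0.5],
    [0, 0, 1],
    [0, 0, 1.5],
    [0, 0, 2],
    [0, 0, 2],
    [0, 0, 2],
    [0, 0, 2],
    [0, 0, 2],
    [0, 0, 2],
    [0, 0, 2]
  ],
  "dr": [
    [0, 0, 0],
    [0, 0, 0],
    [0, 0, 0],
    [0, 0, 0],
    [0, 0, 0],
    [0, 0, 0],
    [0, 0, 0],
    [0, 0, 0],
    [0, 0, 0],
    [0, 0, 0]
  ]
}}

```text
time: 31.68
position: [0.4885, 0.1766, 0.1545]
tool_rot: [0.297, 3.127, 0.006]
ft_force: [-4.1, 4.0, 8.2]
grip_width: 0.151
grip_force: 20.1
```

Call:
{"fn": "send_rows", "kwargs": {
  "xyz": [
    [0, 0, 1],
    [0, 0, 2],
    [0, 0, 3],
    [0, 0, 3],
    [0, 0, 3],
    [0, 0, 3],
    [0, 0, 3],
    [0, 0, 3],
    [0, 0, 3],
    [0, 0, 3]
  ],
  "dr": [
    [0, 0, 0],
    [0, 0, 0],
    [0, 0, 0],
    [0, 0, 0],
    [0, 0, 0],
    [0, 0, 0],
    [0, 0, 0],
    [0, 0, 0],
    [0, 0, 0],
    [0, 0, 0]
  ]
}}

```text
time: 32.52
position: [0.4889, 0.1767, 0.1536]
tool_rot: [0.298, 3.127, 0.007]
ft_force: [-7.9, 2.2, 19.4]
grip_width: 0.148
grip_force: 20.1
```

Call:
{"fn": "send_rows", "kwargs": {
  "xyz": [
    [0, 0, -2],
    [0, 0, -2],
    [0, 0, -2],
    [0, 0, -2],
    [0, 0, -2],
    [0, 0, -2],
    [0, 0, -2],
    [0, 0, -2],
    [0, 0, -2],
    [0, 0, -2]
  ],
  "dr": [
    [0, 0, 0],
    [0, 0, 0],
    [0, 0, 0],
    [0, 0, 0],
    [0, 0, 0],
    [0, 0, 0],
    [0, 0, 0],
    [0, 0, 0],
    [0, 0, 0],
    [0, 0, 0]
  ],
  "jaw": 45
}}

```text
time: 33.35
position: [0.4885, 0.1745, 0.1518]
tool_rot: [0.299, 3.127, -0.0]
ft_force: [-0.1, 0.1, 0.2]
grip_width: 0.515
grip_force: 0.0
```

Call:
{"fn": "send_rows", "kwargs": {
  "xyz": [
    [0, 0, -5],
    [0, 0, -18],
    [0, 0, -35],
    [0, 0, -55],
    [0, 0, -75],
    [20, 10, -90],
    [45, 35, -100],
    [70, 65, -105],
    [90, 95, -105],
    [100, 120, -105]
  ],
  "dr": [
    [0, 0, 0],
    [0, 0, 0],
    [0, 0, 0],
    [0, 0, 0],
    [0, 0, 0],
    [0, 0, 0],
    [0, 0, 0],
    [0, 0, 0],
    [0, 0, 0],
    [0, 0, 0]
  ]
}}

```text
time: 34.18
position: [0.4107, 0.3145, 0.2582]
tool_rot: [-0.294, -3.128, -0.005]
ft_force: [-0.3, 1.0, 0.1]
grip_width: 0.517
grip_force: 0.0
```

```bash
python3 - <<'E'
from h import *
s=get_state();print(s['time'],s['position'])
t,d=get_image('top')[:,:,::-1],get_image('side')[:,:,::-1]
cv2.imwrite('pics/t10.png',t);cv2.imwrite('pics/d10.png',d)
def up(a,f): return cv2.resize(a,None,fx=f,fy=f,interpolation=2)
A=up(t[160:235,190:280],4.4); B=up(d[190:265,210:290],4.4)
C=np.hstack([A,B]); D=np.hstack([up(t[130:280,130:350],1.7),up(d[150:300,120:340],1.7)]); w=min(C.shape[1],D.shape[1])
cv2.imwrite('pics/10.png',np.vstack([C[:,:w],D[:,:w]])); print(C.shape,D.shape)
E
```

```text
34.1833 [0.41069489 0.3145298  0.25824336]
(330, 748, 3) (255, 748, 3)
```

View pics/10.png

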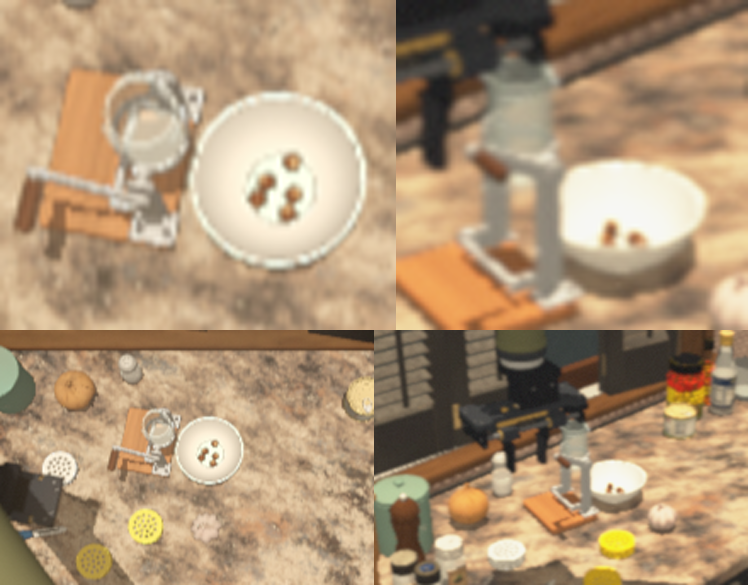

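The last picture shows five nuts in the bowl, at (292,160), (268,182), (257,196), (295,193) and (288,213). The shaker is empty and upright, the cap lies flat, and the bystanders look undisturbed.

```bash
python3 -c "
from bench import *
print(close_job())"
```

```text
the job is handed in; nothing more can be done
None
```

I handed the job in at about 34 s of the 72 s allowed; the last picture shows all five nuts in the bowl beside the stand, the cap flat on the worktop, the shaker swung back upright and the kitchen things apparently where they were (no verdict was returned).

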